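Wind the label press down onto a bottle with its crank

TASK

A freshly labelled bottle lies in the small label press. Fit the loose crank fully down onto the square end of the press screw, then wind it clockwise (seen from above) by its revolving handle, following the screw as it sinks so that the crank does not slip off, until the pad bears firmly on the label: the push at the handle, about 5.5 N while it runs free, should have risen to about 9 N. Stop there, since much more (about 12 N) would dent the bottle. Let go and leave the crank sitting on the shaft with the bottle clamped.

Things in the scene. Friction and masses are not known exactly. Their poses are not given: they have to be found in the camera images.
- crank_socket (a point): The crank: dark steel, black handle, loose, at first flat on the table, handle up; about 0.3 kg. This point: centre of the square socket's mouth, on the hub's underside. Crank axes: x from hub to handle, z up along socket and handle. Socket 15.2 mm square, sides along x and y, 20 mm deep, open only below.
- crank_hub (a point): Middle of the crank's hub, 26 mm above the socket mouth on the same axis. The hub is a block 26 x 26 mm, 40 mm high from its underside; its flats facing +y and -y are free for the fingers; the flat bar (20 mm wide, 10 mm thick, level with the underside) leaves it towards +x.
- handle_mid (a point): Middle of the crank's handle, 60 mm from the hub's axis: an upright round sleeve, 18 mm in diameter, 46 mm long, from 10.5 to 56.5 mm above the crank's underside (this point at 34.5 mm). It revolves freely on its pin, so a gripper holding it need not turn with it.
- shaft_shoulder (a point): Top of the round collar (25 mm in diameter) on the press screw, on its axis: the crank's underside rests here when fully down. Axes: those of the press, z up. Wound clockwise from above, screw and pad sink together 14 mm a turn, this point too; friction (0.33 N m, 5.5 N at the handle) holds the screw where it is left. The pad presses firmly 2 to 3.3 turns from the start.
- label_press: The fixed label press: grey base plate 150 x 220 x 16 mm, two steel columns, and over them a grey bridge, 146 x 44 mm, its top 202 mm above the table with bolt heads 5 mm higher, through which the screw runs. Origin: centre of the base's underside, below the screw's axis; x across the bottle (along the bridge), y along the bottle, z up.
- press_bottle: Blue plastic bottle, 74 mm in diameter and 213 mm long, with a paper label, lying loose in the felt-lined saddles of the press along its y, cap towards -y. Its axis is 61 mm above the table. Origin: a point on the skin of the bottle on the side away from the label, half-way along its length.
- press_pad: The press pad: a hollow rubber saddle, 46 mm long, under the yoke that slides on the two columns; it comes down on top of the bottle and gives a little under load. Its height above the bottle differs each time. Origin: on the screw's axis, well below the pad; z up.
- shaft_tip (a point): Top of the screw's square end, on its axis, 19 mm above the collar: 14 mm across the flats, its last 4 mm tapering to 10 mm. The angle of the square differs each time and is not given (the axes of this point are those of the press): see or feel it. The screw does not turn at a light touch.
Mind the look-alikes: they are no part of the job. Several things look just like the part that bears crank_socket: the one meant starts farthest to the robot's right.

How it is judged:
On the way, in this order (a step that is already met when the one before it is completed fails the run):
1. the crank is fully down on the square end of the screw (z of crank_socket in the frame of shaft_shoulder between -0.004 and 0.004 m and horizontal distance between crank_socket and shaft_shoulder below 0.004 m and angle between crank_socket's own z axis and vertical below 0.12 rad), for 0.2 s.
2. with the crank still fully on the shaft, the pad presses on the bottle (all of step 1 and contact force between press_bottle and press_pad above 50 N), for 0.2 s.
At the end, for the whole second after the job is handed in: the crank sits fully down and upright on the shaft (within 4 mm of the collar, tilted less than 0.12 rad), the pad presses on the bottle with 50 to 155 N, the bottle is at rest, and the crank is released (all of step 2 and contact force between press_bottle and press_pad below 155 N and linear speed of press_bottle below 0.01 m/s); the robot touches nothing.
It fails at once if the bottle is dented: the pad presses on it with over 170 N (contact force between press_bottle and press_pad above 170 N).
It also fails if it takes over 72 s, if anything falls off the work surface, if the arm or the gripper's body presses on something with over 40 N, if the wrist force passes 120 N, or if a joint passes its speed limit or range.

ROBOT

A 6-joint arm with a two-finger parallel gripper is mounted at the origin on a cart in front of the work surface, level with it; the furniture and walls round the work are solid. World frame = base frame: x ahead of the robot, y to its left, z up, the work surface at z = 0. Lengths are in m, angles in rad, forces in N, time in s.
With the tool pointing down it reaches from about 0.375 to 0.975 m from the base axis. Payload 3.8 kg.
Tool frame: the origin (TCP) lies at the very end of the fingers, on their centre line; the grasp point (between the pads) lies 19 mm behind it (robot.pinch_z is the distance from the TCP to the grasp point, in m); z points along the fingers, y is the line along which they close (so a half turn about z gives the same grasp; the last joint's range is limited). The gripper opens to 85 mm and grips with 20 to 120 N. Pads are 22 mm wide; open, the fingers measure 114 mm over their backs; the gripper's body (76 mm by 85 mm) begins 54 mm behind the grasp point. The pads swing forward as they close: fully open they stand 13 mm farther back than shut.
Start: joints at [-1.254, 0.264, 1.604, -0, 1.274, -0.037], TCP at [0.234, -0.633, 0.231] pointing down, gripper open.
Joint ranges: [-2.63, 2.63], [-0.94, 2.18], [0.31, 2.57], [-1.31, 4.45], [0, 2.66], [-2.55, 2.55]. Speed limits (rad/s): [2.57, 2.57, 3.14, 3.14, 3.14, 3.14].

INTERFACE

Orientations are given as a unit quaternion [x, y, z, w].
In Python, from cell import robot gives the robot as it stands. The module is installed in compiled form; this text tells all that it offers.
- The arm moves only by the tool move_arm, never from a script. Its argument "targets" is a list that holds one entry, the list of rows, each a list of 7 numbers: the shift along the tool's x, y, z normalised to -1 to 1, where 1 is 4 cm, then the turn, a rotation vector about the tool's x, y, z normalised to -1 to 1, where 1 is 4 degrees, then the finger opening in mm, from 0 to 85.4. A call has 1 to 8 rows; each row shifts and turns the commanded pose from where the row before left it, along the tool's axes as they then stand; what a row does not reach is not made up. A row lasts 1/8 s, in which the tool goes at most 62.5 mm and 10.7 degrees, less where a joint would pass 70% of its speed; a pose out of reach is approached as far as the arm can. A call with a number of a shift or a turn outside -1 to 1 is refused whole. A call with a gripper value outside its range is refused whole. The fingers move at their own pace and stop on an object; "grip_force" is the grip in N (left out, the last holds). Time passes only in rows, so rows that do not move let the fingers close. It gives the time, the measured TCP pose, the force and the opening at its end, in the units of the state.
- robot.read_state(): the state, without advancing time (a new reading comes with each control period).
- robot.camera(name): name is "scene" or "side" or "wrist"; returns a dict with "img" (384x512x3 uint8, blue, green, red), "fx", "fy", "cx", "cy" (pixels), "origin" and "attitude" of the camera in the world. Camera axes: x right, y down, z forward; pixel columns grow to the right and rows downward; lengths in m; the calibration is good to about 2 mm. A picture is of the moment at which its call begins. There is no depth.
- robot.sign_off(): hands the job in, once; it reports no verdict.
Trained networks look in the newest picture that a camera, given by its name, has taken for a name from the list of things; names that differ only in an ending like _2 or _b are one class to them, and where a whole thing is asked for, a point or a joint stands for the part that bears it (a point fixed in the world has none). Each returns a list of dicts, best first, with "conf" (0 to 1); they miss things now and then, are a little off and sometimes report something else, mostly with a low value. They report only what shows in the picture. A call takes as long as a camera call. They do not tell look-alikes from the thing itself.
- robot.silhouettes(camera, label): "pixels" (384x512 bool, what is visible of it) and "bbox" ([centre column, centre row, width, height] in pixels, round what is visible of it).
- robot.spot_point(camera, label): "position" ([column, row] in pixels: a listed point, or the origin of a listed thing).
The state is a dict: "time_s": time; "joint_pos": joint angles; "qd": joint speeds; "effort": joint torques, N m; "position": TCP position; "tcp_rot": TCP orientation; "wrist_force": force on the tool from outside, world axes, zero at the start; "moment": the same for the moment, N m; "grip_width": opening from 0.0 (shut) to 1.0 (fully open).
Only numpy, scipy, OpenCV 4.12 (cv2) and the standard library are available. Lean on these libraries where they do the work, as an engineer would, in place of code of your own. Each camera call takes 0.05 s, during which the arm holds its last target. There are 200 camera calls.

## Working session

There is one attempt and no reset: what is moved stays moved. The work goes in short steps, Python scripts to look and compute and a tool call to move; the robot and the scene stay as the last step left them, time stands still between calls to the robot, and variables do not carry over. Pictures are saved under pics/ and viewed, on a budget of 10 in all, crops included, one or two more only if the job needs it, and the job is handed in when it is done.

Besides the shell and the picture viewer there is one more tool, called after "Emit:" as name(argument=value, ...), one argument or row to a line, values as JSON. move_arm: Moves the arm, as the interface text tells. Scaled input: -1 to 1 covers 4 cm each way for a shift and 4 degrees each way for a turn. Its arguments: {"type":"object","properties":{"targets":{"type":"array","items":{"type":"array","items":{"type":"array","items":{"type":"number"}}}},"grip_force":{"type":"number"}},"required":["targets"]}

```bash
mkdir -p pics
cat > h.py <<'E'
import numpy as np, cv2
from scipy.spatial.transform import Rotation as R
from cell import robot
def att(c):
    a=np.array(c["attitude"],float)
    return a if a.shape==(3,3) else R.from_quat(a).as_matrix()
def ray(c,px):
    d=att(c)@np.array([(px[0]-c["cx"])/c["fx"],(px[1]-c["cy"])/c["fy"],1.]); return np.array(c["origin"],float),d/np.linalg.norm(d)
def onz(c,px,z):
    o,d=ray(c,px); return o+d*(z-o[2])/d[2]
def tri(rs):
    A=sum(np.eye(3)-np.outer(d,d) for o,d in rs); b=sum((np.eye(3)-np.outer(d,d))@o for o,d in rs); return np.linalg.solve(A,b)
def proj(c,p):
    q=att(c).T@(np.array(p)-np.array(c["origin"])); return [c["fx"]*q[0]/q[2]+c["cx"],c["fy"]*q[1]/q[2]+c["cy"]]
E
cat > a.py <<'E'
from h import *
np.set_printoptions(precision=4,suppress=True)
s=robot.read_state(); print(s["time_s"],s["position"],s["tcp_rot"],robot.pinch_z)
ims=[]
for n in ("scene","side","wrist"):
    c=robot.camera(n); ims.append(c["img"]); print(n,np.array(c["origin"]),np.array(c["attitude"]).round(3).tolist(),c["fx"],c["fy"])
    for l,z in (("crank_socket",0),("crank_hub",.026),("handle_mid",.0345),("shaft_shoulder",.2),("shaft_tip",.22),("label_press",0)):
        for r in robot.spot_point(n,l): print(l,round(r["conf"],2),np.round(r["position"],1),onz(c,r["position"],z).round(4))
cv2.imwrite("pics/1.png",cv2.resize(np.vstack([np.hstack(ims[:2]),np.hstack([ims[2],ims[2]*0])]),(800,600)))
E
python3 a.py
```

```text
0.0 [ 0.2336 -0.6325  0.23  ] [ 0.9844  0.176  -0.0001 -0.0011] 0.0187
scene [-0.2585  0.4088  0.9195] [-0.405, 0.796, -0.4, 0.206] 484.6679721318392 484.6679721318392
crank_socket 0.88 [144.4 285.1] [0.5842 0.136  0.    ]
crank_hub 0.59 [147.7 275.7] [0.5841 0.1231 0.026 ]
handle_mid 0.41 [232.7 238.4] [ 0.565  -0.1217  0.0345]
shaft_shoulder 0.68 [212.4 171.8] [ 0.6579 -0.1256  0.2   ]
shaft_tip 0.66 [211.3 169. ] [ 0.645  -0.1154  0.22  ]
label_press 0.78 [219.4 250.9] [ 0.5766 -0.0846  0.    ]
label_press 0.26 [214.8 171.8] [ 0.9079 -0.2807  0.    ]
side [0.8137 0.583  0.9599] [0.18, 0.908, -0.373, -0.068] 435.4123310008423 435.4123310008423
crank_socket 0.7 [280.5 313.9] [0.5682 0.1198 0.    ]
crank_socket 0.67 [243.4 177. ] [ 0.4791 -0.359   0.    ]
crank_hub 0.66 [244.1 177.5] [ 0.4869 -0.3306  0.026 ]
crank_hub 0.64 [276.7 313.7] [0.5829 0.1284 0.026 ]
handle_mid 0.71 [225.8 177.7] [ 0.5419 -0.3431  0.0345]
handle_mid 0.69 [257.7 311.7] [0.6238 0.111  0.0345]
shaft_shoulder 0.67 [239.8 187.8] [ 0.5707 -0.1305  0.2   ]
shaft_tip 0.88 [242.6 181.1] [ 0.5627 -0.1305  0.22  ]
wrist [ 0.295  -0.6104  0.374 ] [0.813, -0.567, -0.075, 0.107] 277.9197208013466 277.9197208013466
```

View pics/1.png

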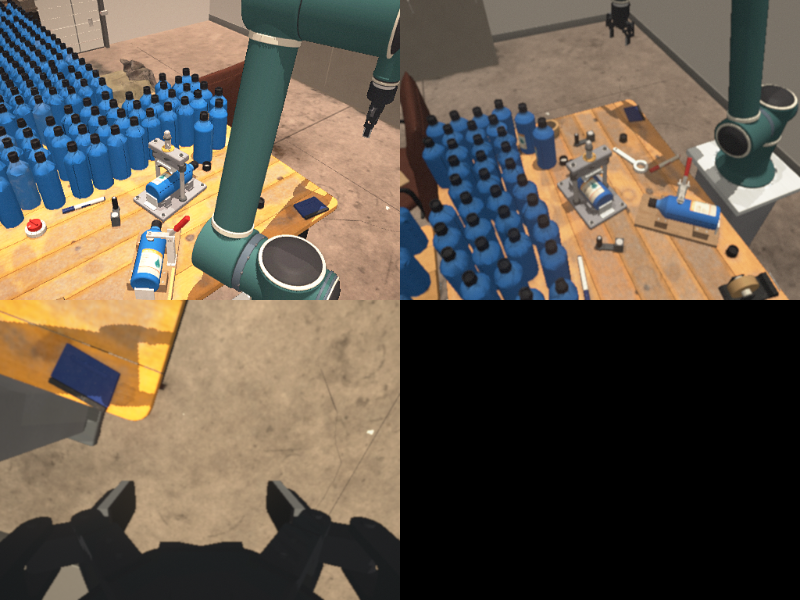

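The side view shows two crank-like things: A at side px (278,313), world y about +0.12, and B at side px (244,177), world y about -0.35. B is farthest to the robot's right, so it fits the description. I'll confirm it in an enlarged crop.

Run:
```python
from h import *
c=robot.camera("side"); im=c["img"]
for l in ("crank_socket","crank_hub"):
    for r in robot.silhouettes("side",l): print(l,round(r["conf"],2),np.round(r["bbox"],1))
cv2.imwrite("pics/2.png",cv2.resize(im[110:260,150:350],(800,600),interpolation=cv2.INTER_CUBIC))
```

```text
crank_socket 0.75 [234.1 177.7  22.7  22.3]
crank_socket 0.71 [268.5 313.2  35.6  24.9]
crank_hub 0.82 [235.4 175.7  26.8  18.5]
crank_hub 0.81 [267.8 315.1  37.7  25.5]
```

View pics/2.png

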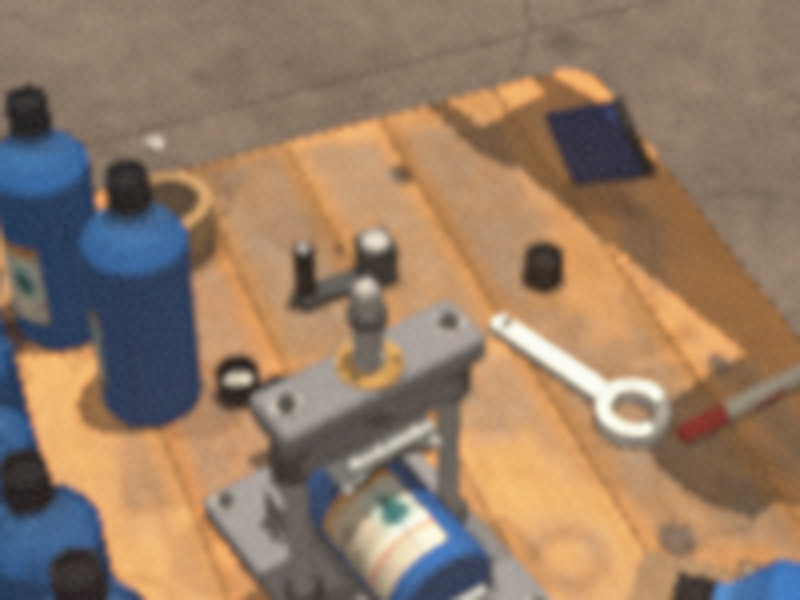

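The crop shows crank B lying flat: hub at side px (244,174), black handle at (226,177), partly behind the screw. It is clear of the lone black caps and the ring spanner, so this is the one. I'll move above it and look with the wrist camera.

```bash
cat > plan.py <<'E'
# usage: plan.py x y z yawdeg(tool x direction) n open
import sys
from h import *
def rows(p,Rm,pt,Rt,n,op):
    out=[];P=p.copy();Q=Rm
    w=(Q.inv()*Rt).as_rotvec()/n
    for i in range(n):
        d=Q.inv().apply(p+(pt-p)*(i+1)/n-P)
        r=list(np.round(d/.04,2))+list(np.round(np.degrees(w)/4,2)); out.append([float(v) for v in r]+[op])
        P=P+Q.apply(np.array(r[:3])*.04); Q=Q*R.from_rotvec(np.radians(np.array(r[3:])*4))
    return out
def down(yaw): # tool z down, tool x at yaw
    y=np.radians(yaw); x=np.array([np.cos(y),np.sin(y),0]); z=np.array([0,0,-1.]); return R.from_matrix(np.c_[x,np.cross(z,x),z])
def cur():
    s=robot.read_state(); return np.array(s["position"]),R.from_quat(s["tcp_rot"]),s
if __name__=="__main__":
    a=list(map(float,sys.argv[1:])); p,q,s=cur()
    o=rows(p,q,np.array(a[:3]),down(a[3]),int(a[4]),a[5])
    print(s["time_s"],s["position"]); print(str(o).replace(" ",""))
    print("max",np.abs(np.array(o)[:,:6]).max())
E
python3 plan.py 0.44 -0.315 0.20 -12 11 85
python3 - <<'E'
from h import *
class C(dict):pass
E
python3 - <<'E'
from h import *
import h
sc=robot.camera("scene");sd=robot.camera("side")
g=lambda n,l:[r["position"] for r in robot.spot_point(n,l)[:1]]
for l in ("shaft_tip","shaft_shoulder","label_press"):
    a,b=g("scene",l),g("side",l)
    if a and b: print(l,tri([ray(sc,a[0]),ray(sd,b[0])]).round(4))
    else: print(l,a,b)
E
```

```text
1.2 [ 0.23386077 -0.63318676  0.23130171]
[[0.69,-0.52,0.07,0.0,-0.0,0.73,85.0],[0.66,-0.55,0.07,0.0,-0.0,0.73,85.0],[0.64,-0.58,0.07,0.0,-0.0,0.73,85.0],[0.6,-0.62,0.07,0.0,-0.0,0.73,85.0],[0.57,-0.64,0.08,0.0,-0.0,0.73,85.0],[0.54,-0.67,0.07,0.0,-0.0,0.73,85.0],[0.5,-0.7,0.07,0.0,-0.0,0.73,85.0],[0.47,-0.73,0.07,0.0,-0.0,0.73,85.0],[0.43,-0.75,0.07,0.0,-0.0,0.73,85.0],[0.39,-0.76,0.07,0.0,-0.0,0.73,85.0],[0.35,-0.79,0.07,0.0,-0.0,0.73,85.0]]
max 0.79
shaft_tip [ 0.5851 -0.0803  0.2722]
shaft_shoulder [ 0.5852 -0.0866  0.2582]
label_press [ 0.5851 -0.0827  0.0096]
```

Emit:
move_arm(
  targets=[
    [[0.69,-0.52,0.07,0,0,0.73,85],[0.66,-0.55,0.07,0,0,0.73,85],[0.64,-0.58,0.07,0,0,0.73,85],[0.6,-0.62,0.07,0,0,0.73,85],[0.57,-0.64,0.08,0,0,0.73,85],[0.54,-0.67,0.07,0,0,0.73,85],[0.5,-0.7,0.07,0,0,0.73,85],[0.47,-0.73,0.07,0,0,0.73,85]],
  ],
)

```text
time_s: 2.6
position: [0.3844, -0.4008, 0.2086]
tcp_rot: [1.0, -0.028, 0.0, 0.0]
wrist_force: [0.6, -0.5, 0.2]
grip_width: 0.995
```

Emit:
move_arm(
  targets=[
    [[0.43,-0.75,0.07,0,0,0.73,85],[0.39,-0.76,0.07,0,0,0.73,85],[0.35,-0.79,0.07,0,0,0.73,85],[0,0,0,0,0,0,85],[0,0,0,0,0,0,85]],
  ],
)

```text
time_s: 3.22
position: [0.44, -0.3154, 0.2003]
tcp_rot: [0.995, -0.103, 0.0, 0.0]
wrist_force: [0.8, -0.7, 0.3]
grip_width: 0.992
```

```bash
cat > look.py <<'E'
import sys
from h import *
from plan import cur
p,q,s=cur(); print(s["time_s"],p.round(4),"yaw",np.degrees(np.arctan2(*q.as_matrix()[[1,0],0])).round(2),"F",np.round(s["wrist_force"],2),"w",s["grip_width"])
c=robot.camera("wrist")
for a in sys.argv[2:]:
    l,z=a.split(":")
    for r in robot.spot_point("wrist",l): print(l,round(r["conf"],2),np.round(r["position"],1),onz(c,r["position"],float(z)).round(4))
cv2.imwrite("pics/%s.png"%sys.argv[1],cv2.resize(c["img"],(800,600)))
E
python3 look.py 3 crank_socket:0 crank_hub:0.026 handle_mid:0.0345
```

```text
3.225 [ 0.44   -0.3154  0.2003] yaw -11.78 F [ 0.77 -0.67  0.3 ] w 0.9920811228648102
crank_socket 0.57 [280.5 127.7] [ 0.4836 -0.3538  0.    ]
crank_hub 0.76 [281.7 131.8] [ 0.4804 -0.3523  0.026 ]
crank_hub 0.18 [282.6 130.7] [ 0.4814 -0.3535  0.026 ]
handle_mid 0.55 [269.   74.3] [ 0.5411 -0.3495  0.0345]
```

View pics/3.png

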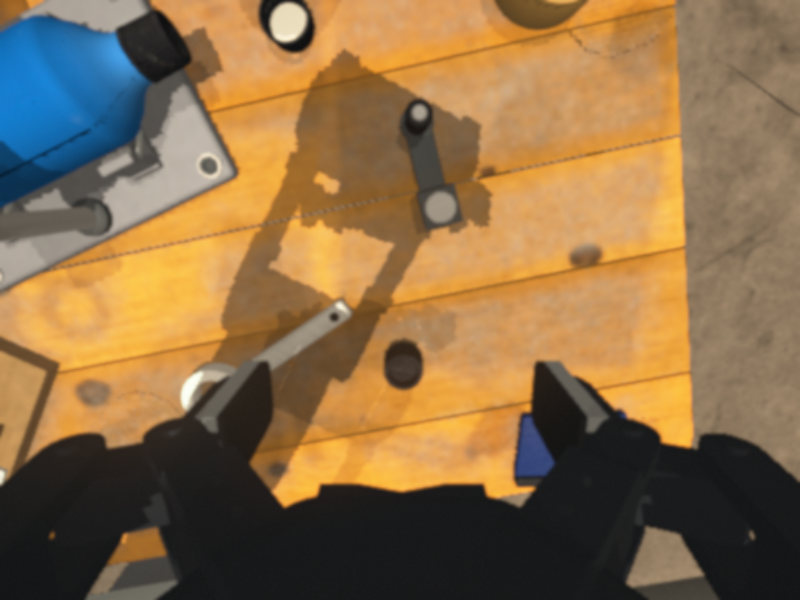

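The wrist view shows crank B alone: hub top at view px (441,207), handle top at (418,113), and nothing within finger reach on either side.

```bash
python3 - <<'E'
from h import *
c=robot.camera("wrist"); k=.64
P=lambda u,v,z:onz(c,(u*k,v*k),z)[:2]
h=P(441,207,.04);t=P(418,113,.0565);print(h,t,np.degrees(np.arctan2(*(t-h)[::-1])),np.linalg.norm(t-h))
q=[P(*a,.04) for a in((418,190),(457,183),(464,225),(425,231))]
print(np.mean(q,0))
for a,b in((1,0),(2,1),(3,2),(0,3)):
    d=q[a]-q[b];print(np.linalg.norm(d),(np.degrees(np.arctan2(d[1],d[0]))))
E
python3 plan.py 0.482 -0.353 0.10 0 4 70
```

```text
[ 0.48026632 -0.35223671] [ 0.54007745 -0.34760105] 4.431842821951986 0.05999050606312269
[ 0.47993001 -0.35217811]
0.02667792732036623 -92.0699280287986
0.028699726551554578 179.6330295777744
0.02723599357854075 86.73874979689293
0.02812239505880004 -1.4572482686883401
3.475 [ 0.43967497 -0.31584645  0.200173  ]
[[0.31,0.17,0.63,0.0,-0.0,-0.74,70.0],[0.29,0.19,0.62,0.0,-0.0,-0.74,70.0],[0.29,0.2,0.63,0.0,-0.0,-0.74,70.0],[0.28,0.22,0.62,0.0,-0.0,-0.74,70.0]]
max 0.74
```

```bash
python3 plan.py 0.480 -0.352 0.010 2 7 60
```

```text
3.475 [ 0.43967497 -0.31584645  0.200173  ]
[[0.17,0.1,0.68,0.0,-0.0,-0.5,60.0],[0.16,0.1,0.68,0.0,-0.0,-0.5,60.0],[0.16,0.11,0.68,0.0,-0.0,-0.5,60.0],[0.16,0.11,0.68,0.0,-0.0,-0.5,60.0],[0.15,0.12,0.68,0.0,-0.0,-0.5,60.0],[0.15,0.12,0.68,0.0,-0.0,-0.5,60.0],[0.14,0.13,0.67,0.0,-0.0,-0.5,60.0]]
max 0.68
```

Emit:
move_arm(
  targets=[
    [[0.38,0.22,0.6,0,0,-0.7,60],[0.37,0.24,0.6,0,0,-0.7,60],[0.36,0.29,0.6,0,0,-0.7,60],[0,0,0.7,0,0,-0.7,60],[0,0,0.7,0,0,-0.7,60],[0,0,0.8,0,0,0,60],[0,0,0.7,0,0,0,60],[0,0,0,0,0,0,60]],
  ],
)

```text
time_s: 4.47
position: [0.4769, -0.3505, 0.0094]
tcp_rot: [1.0, 0.018, -0.002, -0.002]
wrist_force: [0.1, 0.2, -0.4]
grip_width: 0.702
```

Emit:
move_arm(
  targets=[
    [[0,0,0,0,0,0,20],[0,0,0,0,0,0,20],[0,0,0,0,0,0,20],[0,0,0,0,0,0,20],[0,0,0,0,0,0,20],[0,0,0,0,0,0,20]],
  ],
  grip_force=40,
)

```text
time_s: 5.22
position: [0.4805, -0.3527, 0.0141]
tcp_rot: [1.0, 0.019, 0.001, 0.001]
wrist_force: [-0.5, 0.8, 6.3]
grip_width: 0.299
```

```bash
python3 - <<'E'
from h import *
from plan import cur
p,q,s=cur();print(s["time_s"],p,np.degrees(np.arctan2(*q.as_matrix()[[1,0],0])),s["grip_width"]*85.4,s["wrist_force"],s["moment"])
E
python3 plan.py 0.485 -0.10 0.34 2 10 20
```

```text
5.225 [ 0.48048345 -0.35268904  0.01408824] 2.154641667650525 25.546247208946557 [-0.45221079  0.81577835  6.29240627] [0.12040764 0.14630086 0.0030523 ]
5.225 [ 0.48048345 -0.35268904  0.01408824]
[[0.04,-0.63,-0.82,0.0,-0.0,0.0,20.0],[0.03,-0.63,-0.81,0.0,-0.0,0.0,20.0],[0.04,-0.63,-0.82,0.0,-0.0,0.0,20.0],[0.04,-0.63,-0.81,0.0,-0.0,0.0,20.0],[0.03,-0.63,-0.82,0.0,-0.0,0.0,20.0],[0.04,-0.62,-0.82,0.0,-0.0,0.0,20.0],[0.04,-0.63,-0.81,0.0,-0.0,0.0,20.0],[0.04,-0.63,-0.82,0.0,-0.0,0.0,20.0],[0.03,-0.63,-0.81,0.0,-0.0,0.0,20.0],[0.04,-0.63,-0.82,0.0,-0.0,0.0,20.0]]
max 0.82
```

Emit:
move_arm(
  targets=[
    [[0,0,-0.8,0,0,0,20],[0,0,-1,0,0,0,20],[0,-0.3,-1,0,0,0,20],[0,-0.7,-1,0,0,0,20],[0,-0.9,-1,0,0,0,20],[0,-0.9,-1,0,0,0,20],[0,-0.9,-0.8,0,0,0,20],[0,-0.9,-0.3,0,0,0,20]],
  ],
)

```text
time_s: 6.22
position: [0.4729, -0.167, 0.2907]
tcp_rot: [1.0, 0.019, 0.002, 0.001]
wrist_force: [0.9, 0.6, -2.6]
grip_width: 0.302
```

Emit:
move_arm(
  targets=[
    [[0,-0.9,0,0,0,0,20],[0,-0.9,0,0,0,0,20],[0,-0.3,0,0,0,0,20],[0,0,0,0,0,0,20],[0,0,0,0,0,0,20]],
  ],
)

```text
time_s: 6.85
position: [0.4692, -0.0847, 0.2879]
tcp_rot: [1.0, 0.019, -0.0, 0.0]
wrist_force: [1.5, -0.1, -2.7]
grip_width: 0.299
```

```bash
python3 look.py 4 shaft_tip:0.272 shaft_shoulder:0.253 handle_mid:0.32 crank_hub:0.31
python3 - <<'E'
import cv2
from h import *
c=robot.camera("wrist"); np.save("w4.npy",c,allow_pickle=True)
E
```

```text
6.85 [ 0.4692 -0.0847  0.2879] yaw 2.12 F [ 1.46 -0.07 -2.75] w 0.2991244858236949
shaft_tip 0.9 [271.5  23.4] [ 0.5797 -0.0879  0.272 ]
shaft_tip 0.61 [253.9 123.5] [ 0.5298 -0.0806  0.272 ]
shaft_shoulder 0.88 [268.5  29.1] [ 0.5821 -0.0871  0.253 ]
shaft_shoulder 0.5 [269.5  20.7] [ 0.5864 -0.0875  0.253 ]
handle_mid 0.87 [254.6 122.6] [ 0.5315 -0.0813  0.32  ]
handle_mid 0.59 [115.5  33.6] [ 0.5607 -0.0305  0.32  ]
crank_hub 0.95 [259.  243.4] [ 0.4757 -0.0852  0.31  ]
crank_hub 0.64 [104.   77.8] [ 0.5467 -0.0197  0.31  ]
```

View pics/4.png

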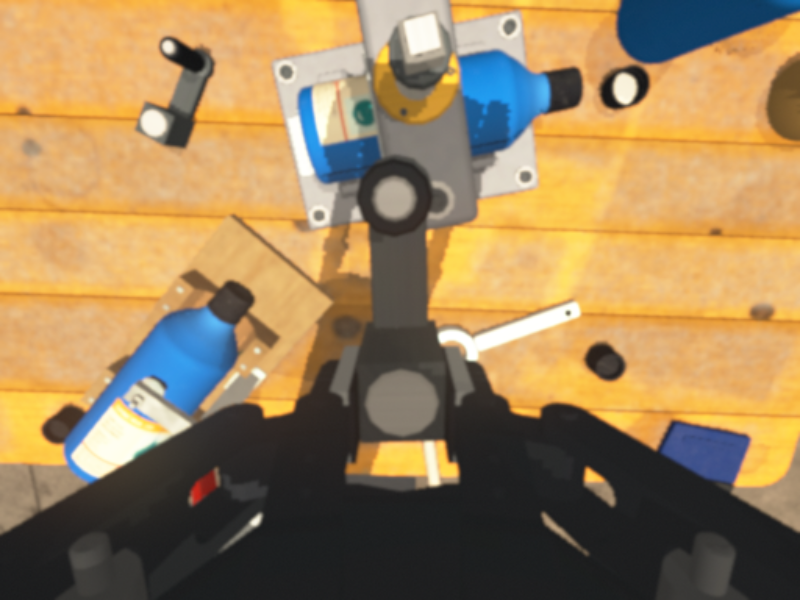

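Crank is held straight (hub at view px (401,402), handle at (394,198)). The bright top of the screw's square is at (421,34), turned slightly. I'll measure its angle.

```bash
cat > sq.py <<'E'
from h import *
c=np.load("w4.npy",allow_pickle=True).item(); z=.272
# rectify plane z: 0.1 mm/px, +x up, +y left
c0=np.array([.583,-.086]); S=1e-4; N=400
H=[]
w=np.array([[c0[0]+a*S*N/2,c0[1]+b*S*N/2] for a,b in((1,1),(1,-1),(-1,-1),(-1,1))])
src=np.float32([proj(c,[*p,z]) for p in w]); dst=np.float32([[0,0],[N,0],[N,N],[0,N]])
im=cv2.warpPerspective(c["img"],cv2.getPerspectiveTransform(src,dst),(N,N),flags=cv2.INTER_CUBIC)
g=cv2.cvtColor(im,cv2.COLOR_BGR2GRAY)
for th in (150,170,190,210):
    cs,_=cv2.findContours((g>th).astype(np.uint8),cv2.RETR_EXTERNAL,cv2.CHAIN_APPROX_NONE)
    for k in sorted(cs,key=cv2.contourArea)[-2:]:
        r=cv2.minAreaRect(k); ct=c0+S*np.array([N/2-r[0][1],N/2-r[0][0]])
        print(th,cv2.contourArea(k),ct.round(4),np.round(np.array(r[1])*S*1000,1),"yaw mod 90",round(-r[2]%90,1))
cv2.imwrite("pics/5.png",np.hstack([im,cv2.resize(c["img"][0:64,240:304],(400,400),interpolation=cv2.INTER_CUBIC)]))
E
python3 sq.py
```

```text
150 1242.0 [ 0.5658 -0.0682] [5.4 4.4] yaw mod 90 0.0
150 67203.0 [ 0.577  -0.0859] [39.9 27.8] yaw mod 90 0.0
170 11141.0 [ 0.582 -0.101] [13.9  9.7] yaw mod 90 0.0
170 39761.5 [ 0.581  -0.0864] [18.5 39.6] yaw mod 90 2.0
190 9562.5 [ 0.5819 -0.1015] [13.2  8.8] yaw mod 90 0.0
190 31311.5 [ 0.581  -0.0813] [18.1 27.8] yaw mod 90 2.5
210 665.5 [ 0.574  -0.0745] [4.1 2.4] yaw mod 90 0.0
210 10477.5 [ 0.5805 -0.087 ] [10.4 10.5] yaw mod 90 15.9
```

View pics/5.png

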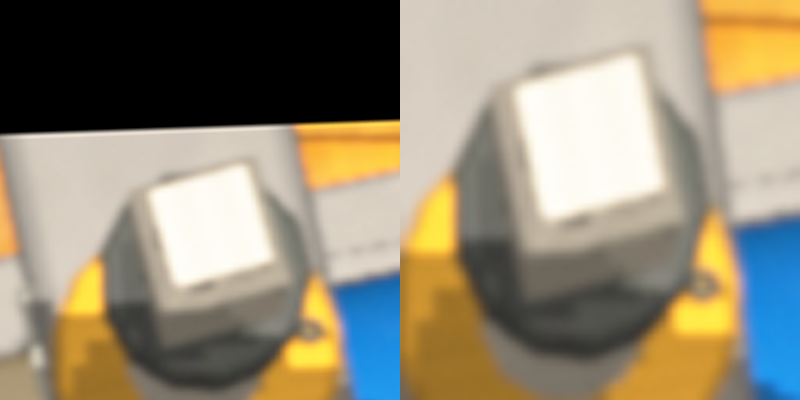

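Rectified square top: 10.4 x 10.5 mm, yaw 16° (mod 90), centre about (0.581,-0.087). I'll raise the crank, turn it to 16° and take a closer, more central second view.

```bash
python3 plan.py 0.496 -0.058 0.315 16 4 20
```

```text
7.15 [ 0.46927844 -0.08443393  0.28800427]
[[0.17,-0.16,-0.17,-0.0,0.0,-0.87,20.0],[0.19,-0.15,-0.17,-0.0,0.0,-0.87,20.0],[0.19,-0.13,-0.17,-0.0,0.0,-0.87,20.0],[0.19,-0.13,-0.17,-0.0,0.0,-0.87,20.0]]
max 0.87
```

Emit:
move_arm(
  targets=[
    [[0.17,-0.16,-0.17,0,0,-0.87,20],[0.19,-0.15,-0.17,0,0,-0.87,20],[0.19,-0.13,-0.17,0,0,-0.87,20],[0.19,-0.13,-0.17,0,0,-0.87,20],[0,0,0,0,0,0,20],[0,0,0,0,0,0,20]],
  ],
)

```text
time_s: 7.9
position: [0.4954, -0.0577, 0.3149]
tcp_rot: [0.99, 0.139, -0.0, 0.0]
wrist_force: [0.8, 0.2, -3.7]
grip_width: 0.299
```

```bash
cat > m.py <<'E'
from h import *
from plan import cur
p,q,s=cur(); print(s["time_s"],p.round(4),"yaw",np.degrees(np.arctan2(*q.as_matrix()[[1,0],0])).round(2),np.round(s["wrist_force"],2))
c=robot.camera("wrist"); c4=np.load("w4.npy",allow_pickle=True).item(); np.save("w5.npy",c,allow_pickle=True)
def cen(c,near):
    g=cv2.cvtColor(c["img"],cv2.COLOR_BGR2GRAY); n,_,st,ce=cv2.connectedComponentsWithStats((g>205).astype(np.uint8))
    ok=[i for i in range(1,n) if 60<st[i,4]<900]; i=min(ok,key=lambda i:np.hypot(*(ce[i]-near))); print(st[i],ce[i]); return ce[i]
a=cen(c4,proj(c4,[.5805,-.087,.272])); b=cen(c,proj(c,[.5825,-.085,.272]))
X=tri([ray(c4,a),ray(c,b)]); print("tip tri",X.round(4),"plane",onz(c4,a,.272).round(4),onz(c,b,.272).round(4),"reproj",proj(c4,X),proj(c,X))
for l in("crank_hub","shaft_tip","handle_mid"): print(l,[(round(r["conf"],2),np.round(r["position"],1).tolist()) for r in robot.spot_point("wrist",l)][:3])
cv2.imwrite("pics/6.png",cv2.resize(c["img"],(800,600),interpolation=cv2.INTER_CUBIC))
E
python3 m.py
```

```text
7.9 [ 0.4954 -0.0577  0.3149] yaw 16.01 [ 0.81  0.2  -3.71]
[258   9  24  27 473] [269.87103594  21.57293869]
[345  62  24  29 419] [356.11933174  73.51551313]
tip tri [ 0.5905 -0.0896  0.2696] plane [ 0.5805 -0.087   0.272 ] [ 0.599 -0.092  0.272] reproj [np.float64(275.5997069756474), np.float64(1.3663169468721037)] [np.float64(346.372592028116), np.float64(86.75480653360131)]
crank_hub [(0.88, [256.7, 243.6]), (0.61, [145.7, 72.0])]
shaft_tip [(0.84, [339.4, 98.8]), (0.57, [259.6, 222.8])]
handle_mid [(0.68, [252.8, 124.8]), (0.61, [172.3, 36.1])]
```

View pics/6.png

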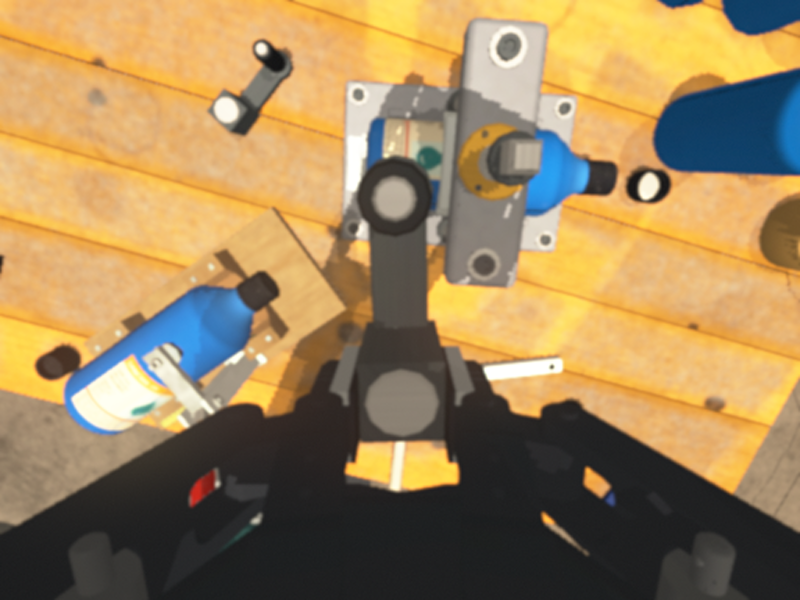

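The square end is now at view px (521,155), in shadow and nearly aligned with the image. The crank still sits square in the fingers. I'll rectify that patch.

Run:
```python
from h import *
c=np.load("w5.npy",allow_pickle=True).item()
a=cv2.resize(c["img"][80:120,310:360],(800,640),interpolation=cv2.INTER_CUBIC)[:600]
h=cv2.resize(c["img"][215:295,210:310],(800,640),interpolation=cv2.INTER_CUBIC)[:600]
cv2.imwrite("pics/7.png",cv2.resize(np.hstack([a,h]),(800,300)))
```

```text
(no output)
```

View pics/7.png

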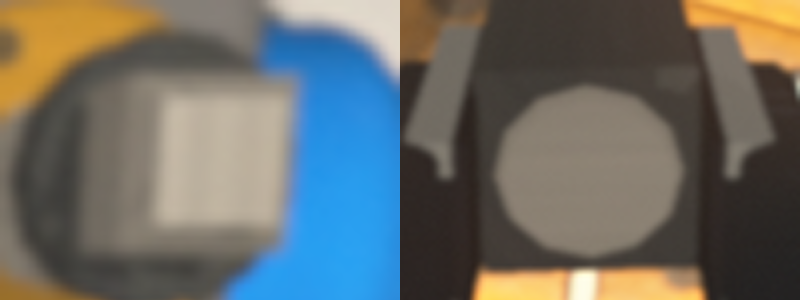

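Run:
```python
from h import *
c4=np.load("w4.npy",allow_pickle=True).item();c=np.load("w5.npy",allow_pickle=True).item()
for b in ((337.4,100),(338,99.5)):
    X=tri([ray(c4,(269.9,21.6)),ray(c,b)]); print(X.round(4),np.round(proj(c4,X),1),np.round(proj(c,X),1),onz(c,b,.272).round(4))
u=lambda x,y:onz(c,(310+x/8,80+y/8),.272)[:2]
e=u(163,97)-u(155,222);print("left edge yaw",np.degrees(np.arctan2(e[1],e[0])),np.linalg.norm(e)); e=u(163,97)-u(290,95);print(np.degrees(np.arctan2(-e[0],e[1])),np.linalg.norm(e))
print("hub5",[onz(c,(257.2,257.5),z).round(4) for z in(.335,.341)],"hub4",[onz(c4,(256.6,257.3),z).round(4) for z in (.308,.314)])
```

```text
[ 0.5815 -0.0871  0.2686] [269.9  21.7] [337.4 100. ] [ 0.581  -0.0863  0.272 ]
[ 0.5817 -0.0873  0.2685] [270.1  21.2] [337.7  99.7] [ 0.5814 -0.0865  0.272 ]
left edge yaw 16.00535629713132 0.009468582998002142
16.797552327705912 0.010015172913738404
hub5 [array([ 0.4935, -0.0582,  0.335 ]), array([ 0.4967, -0.0572,  0.341 ])] hub4 [array([ 0.4673, -0.0843,  0.308 ]), array([ 0.4706, -0.0841,  0.314 ])]
```

```bash
python3 plan.py 0.5806 -0.087 0.288 16.4 4 20
```

```text
8.1 [ 0.49534753 -0.05766291  0.31488854]
[[0.46,0.32,0.17,-0.0,0.0,-0.02,20.0],[0.46,0.33,0.17,-0.0,0.0,-0.02,20.0],[0.46,0.32,0.16,-0.0,0.0,-0.02,20.0],[0.46,0.33,0.17,-0.0,0.0,-0.02,20.0]]
max 0.46
```

Emit:
move_arm(
  targets=[
    [[0.46,0.33,0,0,0,-0.02,20],[0.46,0.33,0,0,0,-0.02,20],[0.46,0.32,0,0,0,-0.02,20],[0.46,0.32,0.17,0,0,-0.02,20],[0,0,0.25,0,0,0,20],[0,0,0.25,0,0,0,20],[0,0,0,0,0,0,20],[0,0,0,0,0,0,20]],
  ],
)

```text
time_s: 9.1
position: [0.5805, -0.0867, 0.2888]
tcp_rot: [0.99, 0.143, 0.0, 0.0]
wrist_force: [0.1, 0.0, -2.7]
grip_width: 0.298
```

```bash
cat > st.py <<'E'
from h import *
from plan import cur
p,q,s=cur(); print(s["time_s"],p.round(4),"yaw",np.degrees(np.arctan2(*q.as_matrix()[[1,0],0])).round(2),"F",np.round(s["wrist_force"],2),"M",np.round(s["moment"],2),"w",round(s["grip_width"]*85.4,1))
E
python3 st.py
```

```text
9.1 [ 0.5805 -0.0867  0.2888] yaw 16.39 F [ 0.12  0.03 -2.72] M [ 0.03  0.07 -0.02] w 25.5
```

Descending gently and watching the force.

Emit:
move_arm(
  targets=[
    [[0,0,0.1,0,0,0,20],[0,0,0.1,0,0,0,20],[0,0,0,0,0,0,20]],
  ],
)

```text
time_s: 9.48
position: [0.5806, -0.0868, 0.28]
tcp_rot: [0.99, 0.143, -0.0, -0.0]
wrist_force: [-0.4, 0.6, -2.0]
grip_width: 0.3
```

Emit:
move_arm(
  targets=[
    [[0,0,0.1,0,0,0,20],[0,0,0.1,0,0,0,20],[0,0,0,0,0,0,20]],
  ],
)

```text
time_s: 9.85
position: [0.5808, -0.0871, 0.2719]
tcp_rot: [0.99, 0.143, -0.0, 0.0]
wrist_force: [1.0, -0.8, -2.2]
grip_width: 0.299
```

Emit:
move_arm(
  targets=[
    [[0,0,0.1,0,0,0,20],[0,0,0.05,0,0,0,20],[0,0,0,0,0,0,20]],
  ],
)

```text
time_s: 10.22
position: [0.581, -0.0871, 0.2662]
tcp_rot: [0.99, 0.143, 0.0, 0.0]
wrist_force: [1.2, -2.2, -3.2]
grip_width: 0.299
```

Emit:
move_arm(
  targets=[
    [[0,0,0.08,0,0,0,20],[0,0,0.07,0,0,0,20],[0,0,0,0,0,0,20]],
  ],
)

```text
time_s: 10.6
position: [0.5811, -0.0871, 0.2627]
tcp_rot: [0.99, 0.143, 0.001, 0.0]
wrist_force: [-3.7, -1.7, 5.5]
grip_width: 0.298
```

Emit:
move_arm(
  targets=[
    [[0,0,0.05,0,0,0,20],[0,0,0,0,0,0,20],[0,0,0,0,0,0,20]],
  ],
)

```text
time_s: 10.98
position: [0.5812, -0.0871, 0.2626]
tcp_rot: [0.99, 0.143, 0.001, 0.001]
wrist_force: [-7.0, -1.8, 12.6]
grip_width: 0.298
```

```bash
python3 st.py
python3 - <<'E'
from h import *
c=robot.camera("side")
cv2.imwrite("pics/8.png",cv2.resize(c["img"][110:230,170:330],(800,600),interpolation=cv2.INTER_CUBIC))
for n in("scene","side"):
    c=robot.camera(n)
    for l in("crank_socket","shaft_shoulder","crank_hub","handle_mid"): print(n,l,[(round(r["conf"],2),np.round(r["position"],1).tolist()) for r in robot.spot_point(n,l)][:3])
    print(np.round([proj(c,[.5811,-.0871,z]) for z in(.249,.256,.275)],1).tolist())
E
```

```text
10.975 [ 0.5812 -0.0871  0.2626] yaw 16.39 F [-6.95 -1.76 12.59] M [-0.28  1.19  0.01] w 25.5
scene crank_socket [(0.71, [146.6, 288.1]), (0.66, [208.3, 171.7])]
scene shaft_shoulder [(0.95, [211.0, 171.0])]
scene crank_hub [(0.54, [146.9, 275.1]), (0.53, [211.9, 161.2])]
scene handle_mid [(0.92, [145.4, 261.6]), (0.68, [192.6, 155.9])]
[[214.8, 174.8], [214.7, 172.4], [214.3, 165.9]]
side crank_socket [(0.79, [241.7, 186.3]), (0.58, [281.7, 314.8])]
side shaft_shoulder [(0.95, [242.2, 185.1])]
side crank_hub [(0.62, [280.9, 308.9]), (0.59, [241.5, 178.8])]
side handle_mid [(0.86, [220.5, 188.6]), (0.75, [256.1, 309.1])]
[[241.5, 186.4], [241.4, 184.3], [241.2, 178.3]]
```

View pics/8.png

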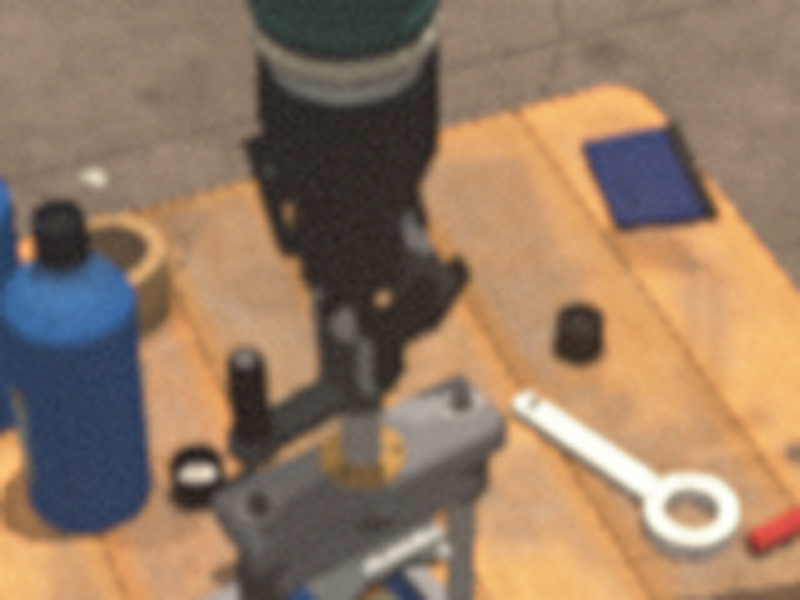

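The side crop shows the crank bar level, seated right above the brass nut with no collar or square showing. It stopped hard at TCP z 0.2626 (12.6 N against no further sink), which agrees with tip minus 19 mm. I'll release, then slide along the bar with the fingers straddling it to reach the handle.

Emit:
move_arm(
  targets=[
    [[0,0,-0.08,0,0,0,50],[0,0,0,0,0,0,50],[0,0,0,0,0,0,50],[0,0,-0.06,0,0,0,50],[0,0,-0.06,0,0,0,50]],
  ],
)

```text
time_s: 12.15
position: [0.5809, -0.0868, 0.2663]
tcp_rot: [0.99, 0.143, -0.0, -0.0]
wrist_force: [-0.1, 0.8, 0.6]
grip_width: 0.586
```

```bash
python3 st.py; python3 plan.py 0.6387 -0.0702 0.268 16.4 3 46;  python3 - <<'E'
from h import *
c=robot.camera("wrist")
for l,z in(("handle_mid",.2835),("crank_hub",.275)): print(l,[(round(r["conf"],2),onz(c,r["position"],z).round(4)) for r in robot.spot_point("wrist",l)][:3])
cv2.imwrite("pics/9.png",cv2.resize(c["img"],(800,600),interpolation=cv2.INTER_CUBIC))
E
```

```text
12.15 [ 0.5809 -0.0868  0.2663] yaw 16.39 F [-0.06  0.83  0.63] M [ 0.03 -0.01  0.02] w 50.0
12.15 [ 0.58086593 -0.08677061  0.26632785]
[[0.5,0.0,-0.01,-0.0,0.0,-0.0,46.0],[0.5,0.01,-0.02,-0.0,0.0,-0.0,46.0],[0.5,0.0,-0.01,-0.0,0.0,-0.0,46.0]]
max 0.5
handle_mid [(0.63, array([ 0.6381, -0.0096,  0.2835])), (0.55, array([ 0.6413, -0.0702,  0.2835]))]
crank_hub [(0.98, array([ 0.5832, -0.0865,  0.275 ])), (0.61, array([ 0.6198, -0.001 ,  0.275 ]))]
```

View pics/9.png

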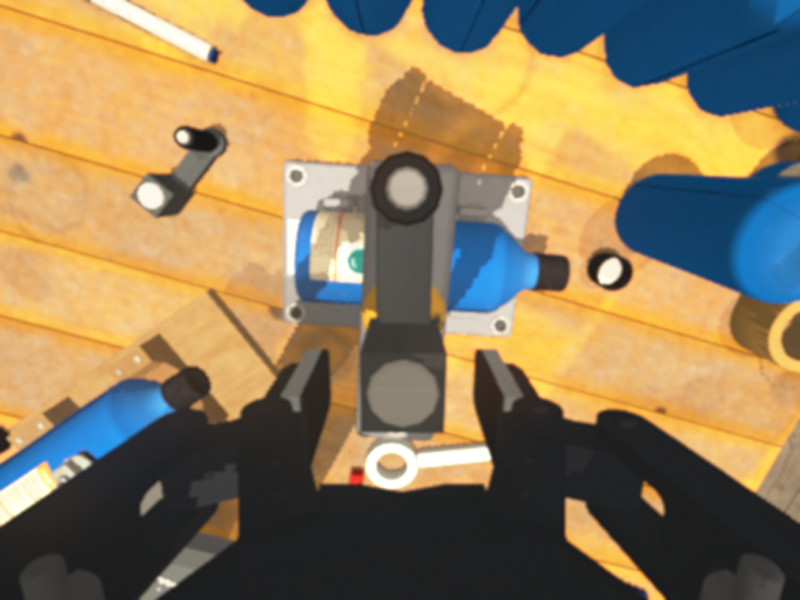

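The picture shows the crank seated over the nut (hub (401,393), handle (405,187)), with the open fingers straddling it and clear. I'll move 60 mm along the bar and close on the handle.

Emit:
move_arm(
  targets=[
    [[0.5,0,-0.02,0,0,0,46],[0.5,0.02,-0.02,0,0,0,46],[0.5,0.02,0,0,0,0,46],[0,0,0,0,0,0,10],[0,0,0,0,0,0,10],[0,0,0,0,0,0,10],[0,0,0,0,0,0,10],[0,0,0,0,0,0,10]],
  ],
  grip_force=30,
)

```text
time_s: 13.3
position: [0.6385, -0.0716, 0.268]
tcp_rot: [0.99, 0.142, -0.0, -0.0]
wrist_force: [0.1, -0.1, -2.1]
grip_width: 0.2
```

```bash
cat > wind.py <<'E'
# wind.py a0 a1 n [dr] : rows for handle from angle a0 to a1 (deg) about the screw axis, tool yaw 16.4, sinking 14 mm/turn
import sys; from h import *
from plan import down
a0,a1,n=map(float,sys.argv[1:4]); n=int(n); r=.060; Q=down(16.4)
f=lambda a:np.array([r*np.cos(np.radians(a)),r*np.sin(np.radians(a)),.014*a/360])
P=f(a0);o=[]
for a in np.linspace(a0,a1,n+1)[1:]:
    d=np.round(Q.inv().apply(f(a)-P)/.04,2); P=P+Q.apply(d*.04); o.append([float(v) for v in d]+[0,0,0,10])
print(str(o).replace(" ","").replace(".0,",",").replace("-0,","0,"))
E
cat > fr.py <<'E'
import sys; from h import *
from plan import cur
p,q,s=cur(); C=np.array([.5811,-.0871]); d=p[:2]-C; a=np.arctan2(d[1],d[0]); F=np.array(s["wrist_force"]); 
t=np.array([np.sin(a),-np.cos(a)]); e=d/np.linalg.norm(d)
print("t",s["time_s"],"ang",np.degrees(a).round(1),"r",np.linalg.norm(d).round(4),"z",p[2].round(4),"push",(-F[:2]@t).round(2),"radial",(F[:2]@e).round(2),"Fz",F[2].round(2),"w",round(s["grip_width"]*85.4,1))
E
python3 fr.py; python3 wind.py 14 -26 4
```

```text
t 13.3 ang 15.1 r 0.0595 z 0.268 push -0.11 radial 0.05 Fz -2.14 w 17.0
[[-0.03,0.26,0.01,0,0,0,10],[-0.08,0.25,0.01,0,0,0,10],[-0.12,0.23,0.01,0,0,0,10],[-0.16,0.21,0.01,0,0,0,10]]
```

Emit:
move_arm(
  targets=[
    [[-0.03,0.26,0.01,0,0,0,10],[-0.08,0.25,0.01,0,0,0,10],[-0.12,0.23,0.01,0,0,0,10],[-0.16,0.21,0.01,0,0,0,10]],
  ],
)

```text
time_s: 13.8
position: [0.6355, -0.1119, 0.2671]
tcp_rot: [0.99, 0.142, 0.001, -0.001]
wrist_force: [0.5, 4.5, 1.0]
grip_width: 0.2
```

```bash
python3 fr.py; python3 wind.py -26 -106 8
```

```text
t 13.8 ang -24.5 r 0.0598 z 0.2671 push 4.28 radial -1.36 Fz 0.99 w 17.0
[[-0.19,0.18,0.01,0,0,0,10],[-0.22,0.14,0.01,0,0,0,10],[-0.24,0.1,0.01,0,0,0,10],[-0.26,0.06,0.01,0,0,0,10],[-0.26,0.01,0.01,0,0,0,10],[-0.26,-0.04,0.01,0,0,0,10],[-0.25,-0.07,0.01,0,0,0,10],[-0.23,-0.12,0.01,0,0,0,10]]
```

Emit:
move_arm(
  targets=[
    [[-0.19,0.18,0.01,0,0,0,10],[-0.22,0.14,0.01,0,0,0,10],[-0.24,0.1,0.01,0,0,0,10],[-0.26,0.06,0.01,0,0,0,10],[-0.26,0.01,0.01,0,0,0,10],[-0.26,-0.04,0.01,0,0,0,10],[-0.25,-0.07,0.01,0,0,0,10],[-0.23,-0.12,0.01,0,0,0,10]],
  ],
)

```text
time_s: 14.8
position: [0.5672, -0.1465, 0.2662]
tcp_rot: [0.99, 0.142, 0.004, 0.003]
wrist_force: [4.5, -3.2, 4.3]
grip_width: 0.203
```

```bash
python3 fr.py; python3 wind.py -106 -234 8
```

```text
t 14.8 ang -103.2 r 0.061 z 0.2662 push 5.14 radial 2.13 Fz 4.35 w 17.4
[[-0.32,-0.27,0.02,0,0,0,10],[-0.23,-0.35,0.01,0,0,0,10],[-0.13,-0.4,0.02,0,0,0,10],[-0.01,-0.41,0.01,0,0,0,10],[0.11,-0.41,0.02,0,0,0,10],[0.21,-0.36,0.01,0,0,0,10],[0.3,-0.29,0.02,0,0,0,10],[0.37,-0.19,0.01,0,0,0,10]]
```

The tool has sunk only 1.8 mm where 4.6 mm was expected, so I'll check that the crank is still seated before winding on.

Run:
```python
from h import *
sc=robot.camera("scene");sd=robot.camera("side"); G={}
for l in("crank_socket","crank_hub","handle_mid","shaft_shoulder"):
    A=robot.spot_point("scene",l);B=robot.spot_point("side",l)
    for a in A:
        for b in B:
            X=tri([ray(sc,a["position"]),ray(sd,b["position"])]); e=np.hypot(*(np.array(proj(sd,X))-b["position"]))
            if e<6 and X[2]>.15: print(l,round(a["conf"],2),round(b["conf"],2),X.round(4),round(e,1))
cv2.imwrite("pics/10.png",np.hstack([cv2.resize(sd["img"][130:220,200:290],(400,400),interpolation=cv2.INTER_CUBIC),cv2.resize(sc["img"][110:200,160:250],(400,400),interpolation=cv2.INTER_CUBIC)]))
```

```text
crank_socket 0.96 0.54 [ 0.5829 -0.0821  0.2498] 0.8
crank_hub 0.6 0.79 [ 0.5827 -0.0794  0.2768] 0.4
handle_mid 0.82 0.73 [ 0.5669 -0.1357  0.2867] 0.2
shaft_shoulder 0.97 0.93 [ 0.5849 -0.08    0.2572] 0.3
```

View pics/10.png

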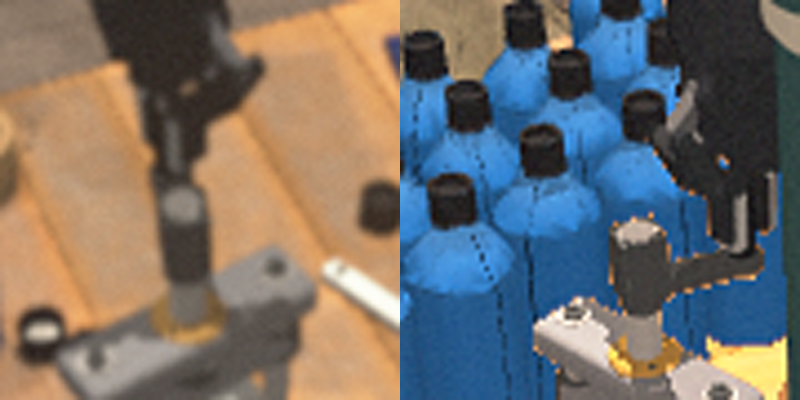

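```bash
python3 - <<'E'
from h import *
sc=robot.camera("scene");sd=robot.camera("side")
for l,a,b in(("tip0",(211.3,169),(242.6,181.1)),("socket",(208.3,171.7),(241.7,186.3)),("hub",(211.9,161.2),(241.5,178.8)),("shoulder",(211,171),(242.2,185.1))): print(l,tri([ray(sc,a),ray(sd,b)]).round(4))
for n,c in(("scene",sc),("side",sd)):
  for l in("crank_socket","crank_hub","shaft_shoulder"): print(n,l,[np.round(r["position"],1).tolist() for r in robot.spot_point(n,l)])
E
python3 fr.py
```

```text
tip0 [ 0.5803 -0.0789  0.2713]
socket [ 0.5853 -0.0727  0.2628]
hub [ 0.584  -0.0804  0.2856]
shoulder [ 0.5827 -0.0778  0.2627]
scene crank_socket [[145.8, 286.7], [214.0, 174.3]]
scene crank_hub [[149.4, 275.3], [213.3, 167.5]]
scene shaft_shoulder [[213.1, 174.5], [234.4, 158.2], [217.5, 250.1]]
side crank_socket [[240.1, 186.5], [280.3, 316.9]]
side crank_hub [[280.3, 310.0], [242.4, 179.8]]
side shaft_shoulder [[241.8, 187.6]]
t 15.7 ang -104.0 r 0.061 z 0.266 push 3.12 radial 4.2 Fz 7.44 w 17.0
```

Network heights are too noisy here to tell whether the crank has lagged on the square. I'll let go and press the hub top down with closed fingers: this both seats it and measures its height.

Emit:
move_arm(
  targets=[
    [[0,0,0,0,0,0,40],[0,0,0,0,0,0,40],[0,0,0,0,0,0,40]],
  ],
)

```text
time_s: 16.08
position: [0.5637, -0.1436, 0.2623]
tcp_rot: [0.99, 0.143, -0.001, -0.0]
wrist_force: [1.5, -0.3, 0.1]
grip_width: 0.468
```

```bash
python3 fr.py; python3 plan.py .5811 -.0871 .33 16.4 3 0
```

```text
t 16.075 ang -107.1 r 0.0591 z 0.2623 push 1.55 radial -0.18 Fz 0.13 w 40.0
16.075 [ 0.56370151 -0.14362592  0.2622578 ]
[[0.27,-0.41,-0.56,-0.01,0.01,-0.0,0.0],[0.27,-0.41,-0.57,-0.01,0.01,-0.0,0.0],[0.27,-0.41,-0.56,-0.01,0.01,-0.0,0.0]]
max 0.57
```

Emit:
move_arm(
  targets=[
    [[0,0,-0.8,0,0,0,40],[0,0,-0.9,0,0,0,40],[0.4,-0.61,0,0,0,0,0],[0.4,-0.61,0,0,0,0,0],[0,0,0,0,0,0,0],[0,0,0.3,0,0,0,0],[0,0,0.3,0,0,0,0],[0,0,0,0,0,0,0]],
  ],
)

```text
time_s: 17.08
position: [0.5799, -0.0885, 0.3047]
tcp_rot: [0.99, 0.142, -0.002, -0.001]
wrist_force: [0.3, 0.0, 0.2]
grip_width: -0.002
```

```bash
python3 st.py;  python3 - <<'E'
from h import *
c=robot.camera("wrist")
for l,z in(("handle_mid",.28),("crank_hub",.271)): print(l,[(round(r["conf"],2),onz(c,r["position"],z).round(4)) for r in robot.spot_point("wrist",l)][:3])
E
```

```text
17.075 [ 0.5799 -0.0885  0.3047] yaw 16.34 F [0.33 0.01 0.22] M [-0.03 -0.01  0.02] w -0.2
handle_mid [(0.76, array([6.38e-01, 3.00e-04, 2.80e-01])), (0.7, array([ 0.5712, -0.1448,  0.28  ]))]
crank_hub [(0.98, array([ 0.5833, -0.0877,  0.271 ])), (0.59, array([0.6153, 0.0137, 0.271 ]))]
```

Emit:
move_arm(
  targets=[
    [[0,0,0.2,0,0,0,0],[0,0,0.15,0,0,0,0],[0,0,0,0,0,0,0]],
  ],
)

```text
time_s: 17.6
position: [0.5807, -0.0879, 0.2923]
tcp_rot: [0.99, 0.143, -0.001, -0.0]
wrist_force: [0.6, -0.7, 0.0]
grip_width: -0.002
```

Emit:
move_arm(
  targets=[
    [[0,0,0.1,0,0,0,0],[0,0,0,0,0,0,0]],
  ],
)

```text
time_s: 17.85
position: [0.5811, -0.0879, 0.2889]
tcp_rot: [0.99, 0.143, -0.0, -0.0]
wrist_force: [0.2, 0.0, 0.1]
grip_width: 0.004
```

Emit:
move_arm(
  targets=[
    [[0,0,0.1,0,0,0,0],[0,0,0,0,0,0,0],[0,0,0,0,0,0,0]],
  ],
)

```text
time_s: 18.23
position: [0.5813, -0.088, 0.2853]
tcp_rot: [0.99, 0.143, 0.0, -0.0]
wrist_force: [-0.5, -0.4, -0.5]
grip_width: 0.001
```

Emit:
move_arm(
  targets=[
    [[0,0,0.05,0,0,0,0],[0,0,0.05,0,0,0,0],[0,0,0,0,0,0,0]],
  ],
)

```text
time_s: 18.6
position: [0.5818, -0.0878, 0.2843]
tcp_rot: [0.99, 0.143, 0.001, 0.0]
wrist_force: [-4.1, 0.8, 9.1]
grip_width: 0.004
```

Emit:
move_arm(
  targets=[
    [[0,0,0.05,0,0,0,0],[0,0,0.05,0,0,0,0],[0,0,0,0,0,0,0]],
  ],
)

```text
time_s: 18.98
position: [0.5823, -0.0879, 0.2842]
tcp_rot: [0.99, 0.143, 0.003, 0.001]
wrist_force: [-8.5, 1.9, 23.1]
grip_width: -0.006
```

Contact came at TCP z 0.2844, where a fully seated hub top should be (0.249 - 0.0046 + 0.040), and it held firm at 23 N. So the crank is down and has followed the screw. Back to the handle.

Emit:
move_arm(
  targets=[
    [[0,0,-0.6,0,0,0,0],[0,0,-0.5,0,0,0,0],[-0.35,0.63,0,0,0,0,44],[-0.35,0.63,0,0,0,0,44],[0,0,0,0,0,0,44],[0,0,0,0,0,0,44]],
  ],
)

```text
time_s: 19.73
position: [0.5687, -0.1439, 0.3213]
tcp_rot: [0.99, 0.142, 0.0, -0.0]
wrist_force: [-0.4, -0.2, 0.5]
grip_width: 0.515
```

```bash
python3 st.py; python3 plan.py .5685 -.1447 .265 16.4 3 44
python3 - <<'E'
from h import *
c=robot.camera("wrist")
for l,z in(("handle_mid",.279),("crank_hub",.2704)): print(l,[(round(r["conf"],2),onz(c,r["position"],z).round(4)) for r in robot.spot_point("wrist",l)][:3])
E
```

```text
19.725 [ 0.5687 -0.1439  0.3213] yaw 16.37 F [-0.36 -0.19  0.48] M [ 0.01 -0.01  0.  ] w 44.0
19.725 [ 0.5687404  -0.14388384  0.32127762]
[[-0.0,0.01,0.47,-0.0,-0.0,-0.0,44.0],[-0.01,0.0,0.47,-0.0,-0.0,-0.0,44.0],[-0.0,0.01,0.47,-0.0,-0.0,-0.0,44.0]]
max 0.47
handle_mid [(0.96, array([ 0.6299, -0.028 ,  0.279 ])), (0.64, array([ 0.5721, -0.1452,  0.279 ]))]
crank_hub [(0.9, array([ 0.6066, -0.0126,  0.2704])), (0.57, array([ 0.58  , -0.0874,  0.2704]))]
```

Emit:
move_arm(
  targets=[
    [[0.03,0.01,0.46,0,0,0,44],[0,0,0.46,0,0,0,44],[0,0,0.46,0,0,0,44],[0,0,0,0,0,0,10],[0,0,0,0,0,0,10],[0,0,0,0,0,0,10],[0,0,0,0,0,0,10],[0,0,0,0,0,0,10]],
  ],
  grip_force=20,
)

```text
time_s: 20.88
position: [0.5698, -0.1452, 0.2658]
tcp_rot: [0.99, 0.142, -0.0, 0.001]
wrist_force: [1.5, -5.5, -7.2]
grip_width: 0.207
```

```bash
python3 fr.py; python3 wind.py -104 -184 8
```

```text
t 20.875 ang -101.0 r 0.0592 z 0.2658 push 2.54 radial 5.15 Fz -7.23 w 17.6
[[-0.21,-0.15,0.01,0,0,0,10],[-0.19,-0.19,0.01,0,0,0,10],[-0.15,-0.21,0.01,0,0,0,10],[-0.1,-0.24,0.01,0,0,0,10],[-0.07,-0.25,0.01,0,0,0,10],[-0.02,-0.26,0.01,0,0,0,10],[0.02,-0.26,0.01,0,0,0,10],[0.07,-0.26,0.01,0,0,0,10]]
```

Emit:
move_arm(
  targets=[
    [[-0.22,-0.13,0.04,0,0,0,10],[-0.19,-0.19,0.03,0,0,0,10],[-0.15,-0.21,0.01,0,0,0,10],[-0.1,-0.24,0.01,0,0,0,10],[-0.07,-0.25,0.01,0,0,0,10],[-0.02,-0.26,0.01,0,0,0,10],[0.02,-0.26,0.01,0,0,0,10],[0.07,-0.26,0.01,0,0,0,10]],
  ],
)

```text
time_s: 21.88
position: [0.5226, -0.0833, 0.2617]
tcp_rot: [0.99, 0.142, -0.001, 0.001]
wrist_force: [-3.7, -4.4, 0.1]
grip_width: 0.205
```

```bash
python3 fr.py; python3 wind.py -184 -304 8
```

```text
t 21.875 ang 176.3 r 0.0586 z 0.2617 push 4.64 radial 3.41 Fz 0.1 w 17.5
[[0.18,-0.35,0.01,0,0,0,10],[0.27,-0.28,0.02,0,0,0,10],[0.33,-0.21,0.01,0,0,0,10],[0.38,-0.12,0.02,0,0,0,10],[0.39,-0.01,0.01,0,0,0,10],[0.38,0.09,0.02,0,0,0,10],[0.34,0.18,0.01,0,0,0,10],[0.29,0.27,0.02,0,0,0,10]]
```

Emit:
move_arm(
  targets=[
    [[0.16,-0.36,0.01,0,0,0,10],[0.27,-0.28,0.02,0,0,0,10],[0.33,-0.21,0.01,0,0,0,10],[0.38,-0.12,0.02,0,0,0,10],[0.39,-0.01,0.01,0,0,0,10],[0.38,0.09,0.02,0,0,0,10],[0.34,0.18,0.01,0,0,0,10],[0.29,0.27,0.02,0,0,0,10]],
  ],
)

```text
time_s: 22.88
position: [0.6149, -0.0363, 0.2564]
tcp_rot: [0.99, 0.143, -0.002, -0.001]
wrist_force: [-7.7, -2.2, 0.5]
grip_width: 0.205
```

```bash
python3 fr.py; python3 wind.py -304 -424 8
```

```text
t 22.875 ang 56.4 r 0.061 z 0.2564 push 5.18 radial -6.14 Fz 0.52 w 17.5
[[0.21,0.33,0.01,0,0,0,10],[0.11,0.38,0.02,0,0,0,10],[0.02,0.39,0.01,0,0,0,10],[-0.09,0.38,0.02,0,0,0,10],[-0.18,0.35,0.01,0,0,0,10],[-0.27,0.28,0.02,0,0,0,10],[-0.33,0.21,0.01,0,0,0,10],[-0.38,0.12,0.02,0,0,0,10]]
```

Emit:
move_arm(
  targets=[
    [[0.18,0.36,0.01,0,0,0,10],[0.11,0.38,0.02,0,0,0,10],[0.02,0.39,0.01,0,0,0,10],[-0.09,0.38,0.02,0,0,0,10],[-0.18,0.35,0.01,0,0,0,10],[-0.27,0.28,0.02,0,0,0,10],[-0.33,0.21,0.01,0,0,0,10],[-0.38,0.12,0.02,0,0,0,10]],
  ],
)

```text
time_s: 23.88
position: [0.61, -0.1405, 0.2524]
tcp_rot: [0.99, 0.143, 0.002, -0.002]
wrist_force: [3.6, 5.6, -2.7]
grip_width: 0.207
```

```bash
sed -i 's/\[.5811,-.0871\]/[.5803,-.0879]/' fr.py; python3 fr.py; python3 wind.py -424 -524 8
```

```text
t 23.875 ang -60.5 r 0.0604 z 0.2524 push 5.87 radial -3.14 Fz -2.73 w 17.7
[[-0.33,0.02,0.01,0,0,0,10],[-0.32,-0.05,0.01,0,0,0,10],[-0.3,-0.12,0.02,0,0,0,10],[-0.27,-0.19,0.01,0,0,0,10],[-0.23,-0.23,0.01,0,0,0,10],[-0.16,-0.28,0.01,0,0,0,10],[-0.11,-0.31,0.02,0,0,0,10],[-0.03,-0.33,0.01,0,0,0,10]]
```

Emit:
move_arm(
  targets=[
    [[-0.33,0,0.04,0,0,0,10],[-0.32,-0.05,0.01,0,0,0,10],[-0.3,-0.12,0.02,0,0,0,10],[-0.27,-0.19,0.01,0,0,0,10],[-0.23,-0.23,0.01,0,0,0,10],[-0.16,-0.28,0.02,0,0,0,10],[-0.11,-0.31,0.02,0,0,0,10],[-0.03,-0.33,0.01,0,0,0,10]],
  ],
)

```text
time_s: 24.88
position: [0.5252, -0.1056, 0.248]
tcp_rot: [0.99, 0.142, 0.002, 0.002]
wrist_force: [1.7, -5.1, 0.7]
grip_width: 0.203
```

```bash
python3 fr.py; python3 wind.py -524 -604 8
```

```text
t 24.875 ang -162.2 r 0.0579 z 0.248 push 5.36 radial -0.06 Fz 0.67 w 17.3
[[0.02,-0.26,0.01,0,0,0,10],[0.07,-0.25,0.01,0,0,0,10],[0.12,-0.24,0.01,0,0,0,10],[0.15,-0.21,0.01,0,0,0,10],[0.18,-0.19,0.01,0,0,0,10],[0.22,-0.14,0.01,0,0,0,10],[0.24,-0.11,0.01,0,0,0,10],[0.25,-0.07,0.01,0,0,0,10]]
```

Emit:
move_arm(
  targets=[
    [[0.02,-0.26,0.01,0,0,0,10],[0.07,-0.25,0.01,0,0,0,10],[0.12,-0.24,0.01,0,0,0,10],[0.15,-0.21,0.01,0,0,0,10],[0.18,-0.19,0.01,0,0,0,10],[0.22,-0.14,0.01,0,0,0,10],[0.24,-0.11,0.01,0,0,0,10],[0.25,-0.07,0.01,0,0,0,10]],
  ],
)

```text
time_s: 25.88
position: [0.5551, -0.0335, 0.2444]
tcp_rot: [0.99, 0.143, -0.0, 0.0]
wrist_force: [-4.0, -2.8, 6.0]
grip_width: 0.202
```

```bash
python3 fr.py; python3 wind.py -604 -668 8
```

```text
t 25.875 ang 114.8 r 0.06 z 0.2444 push 4.84 radial -0.86 Fz 6.0 w 17.3
[[0.21,-0.02,0.01,0,0,0,10],[0.21,0.01,0.01,0,0,0,10],[0.2,0.04,0,0,0,0,10],[0.2,0.06,0.01,0,0,0,10],[0.19,0.1,0.01,0,0,0,10],[0.17,0.11,0.01,0,0,0,10],[0.16,0.14,0,0,0,0,10],[0.13,0.17,0.01,0,0,0,10]]
```

Emit:
move_arm(
  targets=[
    [[0.21,-0.02,0,0,0,0,10],[0.21,0.01,0.01,0,0,0,10],[0.2,0.04,0,0,0,0,10],[0.2,0.06,0.01,0,0,0,10],[0.19,0.1,0,0,0,0,10],[0.17,0.11,0.01,0,0,0,10],[0.16,0.14,0,0,0,0,10],[0.13,0.17,0.01,0,0,0,10]],
  ],
)

```text
time_s: 26.88
position: [0.6192, -0.0395, 0.2419]
tcp_rot: [0.99, 0.143, 0.0, -0.001]
wrist_force: [-3.5, 2.9, 6.2]
grip_width: 0.203
```

```bash
python3 fr.py; python3 wind.py -668 -732 8
```

```text
t 26.875 ang 51.3 r 0.0621 z 0.2419 push 4.57 radial 0.11 Fz 6.16 w 17.4
[[0.11,0.18,0.01,0,0,0,10],[0.08,0.19,0.01,0,0,0,10],[0.06,0.2,0,0,0,0,10],[0.03,0.21,0.01,0,0,0,10],[0,0.21,0.01,0,0,0,10],[-0.03,0.21,0.01,0,0,0,10],[-0.06,0.2,0,0,0,0,10],[-0.09,0.19,0.01,0,0,0,10]]
```

Emit:
move_arm(
  targets=[
    [[0.11,0.18,0,0,0,0,10],[0.08,0.19,0.01,0,0,0,10],[0.06,0.2,0,0,0,0,10],[0.03,0.21,0.01,0,0,0,10]],
  ],
)

```text
time_s: 27.38
position: [0.6392, -0.0669, 0.2406]
tcp_rot: [0.99, 0.143, 0.001, -0.001]
wrist_force: [-2.0, 5.4, 5.8]
grip_width: 0.203
```

```bash
python3 fr.py
```

```text
t 27.375 ang 19.6 r 0.0625 z 0.2406 push 5.71 radial -0.08 Fz 5.82 w 17.3
```

Emit:
move_arm(
  targets=[
    [[0,0.21,0.01,0,0,0,10],[-0.03,0.21,0.01,0,0,0,10],[-0.06,0.2,0,0,0,0,10],[-0.09,0.19,0.01,0,0,0,10]],
  ],
)

```text
time_s: 27.88
position: [0.6413, -0.1001, 0.2393]
tcp_rot: [0.99, 0.143, 0.001, -0.001]
wrist_force: [-2.0, 5.5, 5.9]
grip_width: 0.207
```

```bash
python3 fr.py; python3 wind.py -732 -796 8
```

```text
t 27.875 ang -11.3 r 0.0622 z 0.2393 push 4.98 radial -3.08 Fz 5.94 w 17.7
[[-0.11,0.18,0.01,0,0,0,10],[-0.14,0.16,0.01,0,0,0,10],[-0.15,0.13,0,0,0,0,10],[-0.18,0.12,0.01,0,0,0,10],[-0.19,0.09,0.01,0,0,0,10],[-0.2,0.06,0.01,0,0,0,10],[-0.2,0.04,0,0,0,0,10],[-0.21,0.01,0.01,0,0,0,10]]
```

Emit:
move_arm(
  targets=[
    [[-0.11,0.18,0.01,0,0,0,10],[-0.15,0.16,0.01,0,0,0,10],[-0.16,0.13,0,0,0,0,10],[-0.18,0.12,0.01,0,0,0,10]],
  ],
)

```text
time_s: 28.38
position: [0.6255, -0.1292, 0.2382]
tcp_rot: [0.99, 0.142, 0.001, -0.001]
wrist_force: [0.6, 6.1, 4.3]
grip_width: 0.208
```

```bash
python3 fr.py
```

```text
t 28.375 ang -42.4 r 0.0613 z 0.2382 push 4.91 radial -3.72 Fz 4.33 w 17.7
```

Emit:
move_arm(
  targets=[
    [[-0.19,0.09,0.01,0,0,0,10],[-0.2,0.06,0.01,0,0,0,10],[-0.2,0.04,0,0,0,0,10],[-0.21,0.01,0.01,0,0,0,10]],
  ],
)

```text
time_s: 28.88
position: [0.5977, -0.1455, 0.2371]
tcp_rot: [0.99, 0.142, 0.002, -0.001]
wrist_force: [3.9, 8.0, 4.1]
grip_width: 0.205
```

```bash
python3 fr.py; python3 wind.py -796 -860 8
```

```text
t 28.875 ang -73.2 r 0.0602 z 0.2371 push 6.03 radial -6.48 Fz 4.06 w 17.5
[[-0.21,-0.02,0.01,0,0,0,10],[-0.2,-0.06,0.01,0,0,0,10],[-0.19,-0.08,0,0,0,0,10],[-0.18,-0.1,0.01,0,0,0,10],[-0.17,-0.13,0.01,0,0,0,10],[-0.14,-0.15,0.01,0,0,0,10],[-0.12,-0.17,0,0,0,0,10],[-0.1,-0.19,0.01,0,0,0,10]]
```

Emit:
move_arm(
  targets=[
    [[-0.21,-0.04,0.01,0,0,0,10],[-0.2,-0.08,0.01,0,0,0,10],[-0.19,-0.08,0,0,0,0,10],[-0.18,-0.1,0.01,0,0,0,10]],
  ],
)

```text
time_s: 29.38
position: [0.5654, -0.1449, 0.2362]
tcp_rot: [0.99, 0.142, 0.003, 0.001]
wrist_force: [5.9, 2.1, 1.4]
grip_width: 0.205
```

```bash
python3 fr.py
```

```text
t 29.375 ang -104.7 r 0.0589 z 0.2362 push 5.16 radial -3.55 Fz 1.42 w 17.5
```

Emit:
move_arm(
  targets=[
    [[-0.17,-0.13,0.01,0,0,0,10],[-0.14,-0.15,0.01,0,0,0,10]],
  ],
)

```text
time_s: 29.62
position: [0.5505, -0.1382, 0.2355]
tcp_rot: [0.99, 0.142, 0.003, 0.002]
wrist_force: [5.5, -0.4, 0.2]
grip_width: 0.203
```

```bash
python3 fr.py
```

```text
t 29.625 ang -120.7 r 0.0585 z 0.2355 push 4.97 radial -2.49 Fz 0.18 w 17.3
```

```bash
python3 wind.py -844 -972 16
```

```text
[[-0.12,-0.17,0.01,0,0,0,10],[-0.1,-0.19,0.01,0,0,0,10],[-0.07,-0.19,0,0,0,0,10],[-0.04,-0.21,0.01,0,0,0,10],[-0.01,-0.21,0.01,0,0,0,10],[0.01,-0.21,0.01,0,0,0,10],[0.05,-0.2,0,0,0,0,10],[0.07,-0.2,0.01,0,0,0,10],[0.1,-0.18,0.01,0,0,0,10],[0.12,-0.17,0.01,0,0,0,10],[0.15,-0.15,0.01,0,0,0,10],[0.17,-0.13,0,0,0,0,10],[0.18,-0.1,0.01,0,0,0,10],[0.19,-0.08,0.01,0,0,0,10],[0.21,-0.05,0.01,0,0,0,10],[0.2,-0.02,0,0,0,0,10]]
```

Emit:
move_arm(
  targets=[
    [[-0.12,-0.17,0.01,0,0,0,10],[-0.1,-0.19,0.01,0,0,0,10]],
  ],
)

```text
time_s: 29.88
position: [0.5378, -0.1276, 0.2348]
tcp_rot: [0.99, 0.142, 0.003, 0.003]
wrist_force: [4.7, -2.2, 0.8]
grip_width: 0.201
```

```bash
python3 fr.py
```

```text
t 29.875 ang -137.0 r 0.0582 z 0.2348 push 4.84 radial -1.92 Fz 0.83 w 17.2
```

Emit:
move_arm(
  targets=[
    [[-0.07,-0.19,0,0,0,0,10],[-0.04,-0.21,0.01,0,0,0,10],[-0.01,-0.21,0.01,0,0,0,10]],
  ],
)

```text
time_s: 30.25
position: [0.5253, -0.1059, 0.2338]
tcp_rot: [0.99, 0.142, 0.002, 0.003]
wrist_force: [2.2, -5.0, 2.3]
grip_width: 0.202
```

```bash
python3 fr.py
```

```text
t 30.25 ang -161.9 r 0.0579 z 0.2338 push 5.44 radial -0.5 Fz 2.32 w 17.3
```

Emit:
move_arm(
  targets=[
    [[0.01,-0.21,0.01,0,0,0,10],[0.05,-0.2,0.01,0,0,0,10],[0.07,-0.2,0.01,0,0,0,10]],
  ],
)

```text
time_s: 30.62
position: [0.5226, -0.0793, 0.2325]
tcp_rot: [0.99, 0.142, 0.001, 0.001]
wrist_force: [1.0, -4.8, 4.4]
grip_width: 0.202
```

```bash
python3 fr.py
```

```text
t 30.625 ang 171.6 r 0.0584 z 0.2325 push 4.57 radial -1.67 Fz 4.4 w 17.2
```

Emit:
move_arm(
  targets=[
    [[0.1,-0.18,0.01,0,0,0,10],[0.12,-0.17,0.01,0,0,0,10],[0.15,-0.15,0,0,0,0,10]],
  ],
)

```text
time_s: 31.0
position: [0.5309, -0.0557, 0.2316]
tcp_rot: [0.99, 0.143, 0.001, 0.001]
wrist_force: [0.6, -5.7, 4.2]
grip_width: 0.203
```

```bash
python3 fr.py
```

```text
t 31.0 ang 147.0 r 0.059 z 0.2316 push 4.45 radial -3.64 Fz 4.24 w 17.3
```

Emit:
move_arm(
  targets=[
    [[0.17,-0.13,0.01,0,0,0,10],[0.18,-0.1,0,0,0,0,10],[0.19,-0.08,0.01,0,0,0,10]],
  ],
)

```text
time_s: 31.38
position: [0.5475, -0.0378, 0.2306]
tcp_rot: [0.99, 0.143, -0.0, 0.001]
wrist_force: [-2.1, -5.8, 6.4]
grip_width: 0.204
```

```bash
python3 fr.py; python3 wind.py -956 -1084 16
```

```text
t 31.375 ang 123.2 r 0.0598 z 0.2306 push 4.91 radial -3.67 Fz 6.38 w 17.4
[[0.2,-0.05,0.01,0,0,0,10],[0.21,-0.02,0.01,0,0,0,10],[0.21,0.01,0,0,0,0,10],[0.21,0.04,0.01,0,0,0,10],[0.2,0.06,0.01,0,0,0,10],[0.18,0.1,0.01,0,0,0,10],[0.18,0.11,0,0,0,0,10],[0.15,0.15,0.01,0,0,0,10],[0.13,0.16,0.01,0,0,0,10],[0.11,0.17,0.01,0,0,0,10],[0.09,0.2,0.01,0,0,0,10],[0.05,0.2,0,0,0,0,10],[0.03,0.21,0.01,0,0,0,10],[0,0.2,0.01,0,0,0,10],[-0.03,0.21,0.01,0,0,0,10],[-0.06,0.2,0,0,0,0,10]]
```

Emit:
move_arm(
  targets=[
    [[0.2,-0.03,0,0,0,0,10],[0.21,-0.02,0.01,0,0,0,10],[0.21,0.01,0,0,0,0,10]],
  ],
)

```text
time_s: 31.75
position: [0.5694, -0.0282, 0.2297]
tcp_rot: [0.99, 0.143, -0.002, -0.0]
wrist_force: [-4.9, -2.4, 6.6]
grip_width: 0.204
```

```bash
python3 fr.py
```

```text
t 31.75 ang 100.3 r 0.0606 z 0.2297 push 5.23 radial -1.53 Fz 6.64 w 17.4
```

Emit:
move_arm(
  targets=[
    [[0.21,0.04,0.01,0,0,0,10],[0.2,0.06,0.01,0,0,0,10],[0.18,0.1,0,0,0,0,10]],
  ],
)

```text
time_s: 32.12
position: [0.5937, -0.0279, 0.2288]
tcp_rot: [0.99, 0.143, -0.003, -0.002]
wrist_force: [-6.7, 2.4, 8.5]
grip_width: 0.207
```

```bash
python3 fr.py
```

```text
t 32.125 ang 77.4 r 0.0615 z 0.2288 push 7.09 radial 0.89 Fz 8.55 w 17.7
```

Emit:
move_arm(
  targets=[
    [[0.18,0.11,0,0,0,0,10]],
  ],
)

```text
time_s: 32.25
position: [0.6015, -0.0299, 0.2285]
tcp_rot: [0.99, 0.143, -0.003, -0.002]
wrist_force: [-7.5, 2.2, 7.8]
grip_width: 0.206
```

```bash
python3 fr.py
```

```text
t 32.25 ang 69.9 r 0.0617 z 0.2285 push 7.81 radial -0.52 Fz 7.83 w 17.6
```

Emit:
move_arm(
  targets=[
    [[0.08,0.07,0,0,0,0,10]],
  ],
)

```text
time_s: 32.38
position: [0.6054, -0.0314, 0.2284]
tcp_rot: [0.99, 0.143, -0.003, -0.002]
wrist_force: [-7.9, 2.8, 7.6]
grip_width: 0.205
```

```bash
python3 fr.py
```

```text
t 32.375 ang 66.0 r 0.0618 z 0.2284 push 8.37 radial -0.61 Fz 7.59 w 17.5
```

Emit:
move_arm(
  targets=[
    [[0.07,0.08,0,0,0,0,10]],
  ],
)

```text
time_s: 32.5
position: [0.6089, -0.0331, 0.2283]
tcp_rot: [0.99, 0.143, -0.003, -0.003]
wrist_force: [-6.4, 5.4, 7.4]
grip_width: 0.204
```

```bash
python3 fr.py
```

```text
t 32.5 ang 62.5 r 0.0618 z 0.2283 push 8.2 radial 1.78 Fz 7.38 w 17.5
```

Emit:
move_arm(
  targets=[
    [[0,0,0,0,0,0,10]],
  ],
)

```text
time_s: 32.62
position: [0.6092, -0.0332, 0.2283]
tcp_rot: [0.99, 0.143, -0.003, -0.003]
wrist_force: [-5.4, 4.3, 7.3]
grip_width: 0.203
```

```bash
python3 fr.py
```

```text
t 32.625 ang 62.1 r 0.0619 z 0.2283 push 6.8 radial 1.3 Fz 7.34 w 17.3
```

Emit:
move_arm(
  targets=[
    [[0.06,0.09,0,0,0,0,10]],
  ],
)

```text
time_s: 32.75
position: [0.6123, -0.035, 0.2283]
tcp_rot: [0.99, 0.143, -0.002, -0.003]
wrist_force: [-5.6, 7.3, 6.4]
grip_width: 0.205
```

```bash
python3 fr.py
```

```text
t 32.75 ang 58.8 r 0.0618 z 0.2283 push 8.55 radial 3.38 Fz 6.44 w 17.5
```

Push has risen from about 5 to 8.5 N, which is roughly 95 N at the pad from the screw pitch. That is inside 50 to 155 N, so I stop. Releasing and rising clear.

Emit:
move_arm(
  targets=[
    [[0,0,0,0,0,0,38],[0,0,0,0,0,0,38],[0,0,-0.2,0,0,0,38],[0,0,-0.8,0,0,0,38],[0,0,-1,0,0,0,38],[0,0,-0.4,0,0,0,38],[0,0,0,0,0,0,0],[0,0,0,0,0,0,0]],
  ],
)

```text
time_s: 33.75
position: [0.6138, -0.0385, 0.3229]
tcp_rot: [0.99, 0.142, -0.001, -0.0]
wrist_force: [-0.1, 0.7, -0.1]
grip_width: 0.028
```

```bash
python3 fr.py; python3 plan.py .5806 -.0876 .265 16.4 3 0
python3 - <<'E'
from h import *
c=robot.camera("wrist")
for l,z in(("handle_mid",.243),("crank_hub",.235),("crank_socket",.209)): print(l,[(round(r["conf"],2),onz(c,r["position"],z).round(4)) for r in robot.spot_point("wrist",l)][:3])
cv2.imwrite("pics/11.png",cv2.resize(c["img"],(600,450),interpolation=cv2.INTER_CUBIC))
E
```

```text
t 33.75 ang 55.8 r 0.0597 z 0.3229 push 0.42 radial 0.51 Fz -0.14 w 2.4
33.75 [ 0.61382305 -0.03851204  0.32291591]
[[-0.38,0.31,0.48,-0.01,0.01,-0.0,0.0],[-0.38,0.32,0.49,-0.01,0.01,-0.0,0.0],[-0.38,0.31,0.48,-0.01,0.01,-0.0,0.0]]
max 0.49
handle_mid [(0.79, array([0.652 , 0.0418, 0.243 ])), (0.69, array([ 0.608 , -0.0308,  0.243 ]))]
crank_hub [(0.66, array([ 0.5811, -0.085 ,  0.235 ])), (0.6, array([0.6255, 0.0573, 0.235 ]))]
crank_socket [(0.65, array([0.6202, 0.0609, 0.209 ])), (0.62, array([ 0.5862, -0.086 ,  0.209 ]))]
```

View pics/11.png

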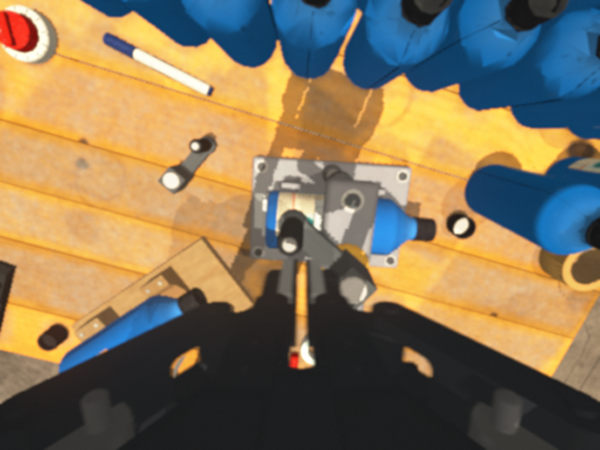

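The crank stands level on the screw (hub at view px (355,288), handle at (291,235)), released, with the bottle in place. I'll check the seat with one light touch on the hub top, expected at z about 0.2487.

Emit:
move_arm(
  targets=[
    [[-0.57,0.47,0.2,0,0,0,0],[-0.57,0.47,0.4,0,0,0,0],[0,0,0.5,0,0,0,0],[0,0,0.4,0,0,0,0],[0,0,0.1,0,0,0,0],[0,0,0,0,0,0,0]],
  ],
)

```text
time_s: 34.7
position: [0.5818, -0.0869, 0.2605]
tcp_rot: [0.99, 0.143, -0.0, -0.0]
wrist_force: [0.3, -0.3, -0.1]
grip_width: -0.001
```

Emit:
move_arm(
  targets=[
    [[0,0,0.08,0,0,0,0],[0,0,0,0,0,0,0]],
  ],
)

```text
time_s: 34.95
position: [0.5818, -0.0873, 0.2581]
tcp_rot: [0.99, 0.143, 0.0, 0.0]
wrist_force: [0.2, 0.2, 0.4]
grip_width: 0.002
```

Emit:
move_arm(
  targets=[
    [[0,0,0.08,0,0,0,0],[0,0,0,0,0,0,0]],
  ],
)

```text
time_s: 35.2
position: [0.5814, -0.0875, 0.2543]
tcp_rot: [0.99, 0.143, -0.0, -0.0]
wrist_force: [0.4, 0.5, 0.1]
grip_width: -0.001
```

Emit:
move_arm(
  targets=[
    [[0,0,0.08,0,0,0,0],[0,0,0,0,0,0,0]],
  ],
)

```text
time_s: 35.45
position: [0.5812, -0.0875, 0.2509]
tcp_rot: [0.99, 0.143, -0.0, -0.0]
wrist_force: [0.7, 0.8, 0.3]
grip_width: -0.004
```

Emit:
move_arm(
  targets=[
    [[0,0,0.05,0,0,0,0],[0,0,0,0,0,0,0],[0,0,0,0,0,0,0]],
  ],
)

```text
time_s: 35.83
position: [0.5815, -0.0875, 0.2493]
tcp_rot: [0.99, 0.143, 0.0, 0.0]
wrist_force: [-0.7, -0.9, 0.3]
grip_width: -0.002
```

Emit:
move_arm(
  targets=[
    [[0,0,0.05,0,0,0,0],[0,0,0,0,0,0,0],[0,0,0,0,0,0,0]],
  ],
)

```text
time_s: 36.2
position: [0.5819, -0.0879, 0.249]
tcp_rot: [0.99, 0.143, 0.001, 0.001]
wrist_force: [-2.3, -0.5, 6.8]
grip_width: 0.004
```

Contact came at 0.249 against 0.2487 expected, so the crank is fully seated. I'll lift well clear and hand in.

Emit:
move_arm(
  targets=[
    [[0,0,-0.5,0,0,0,0],[0,0,-1,0,0,0,0],[0,0,-1,0,0,0,0],[0,0,-0.5,0,0,0,0],[0,0,0,0,0,0,0],[0,0,0,0,0,0,0],[0,0,0,0,0,0,0]],
  ],
)

```text
time_s: 37.08
position: [0.5807, -0.0873, 0.3649]
tcp_rot: [0.99, 0.143, -0.002, -0.001]
wrist_force: [0.1, -0.3, 0.1]
grip_width: -0.002
```

```bash
python3 st.py; python3 -c "
from cell import robot
print(robot.sign_off())"
```

```text
37.075 [ 0.5807 -0.0873  0.3649] yaw 16.39 F [ 0.11 -0.34  0.15] M [ 0.01 -0.05 -0.04] w -0.2
the job is handed in; nothing more can be done
None
```

I fitted the rightmost crank onto the press screw at 16° and wound it about 2.9 turns clockwise by the handle. The crank is released on the shaft with the bottle clamped, and I handed the job in at 37.1 s.

**Last checks:**
- **Push at the handle:** it rose from about 5 N running free to 8.55 N while still moving, which works out to roughly 95 N at the pad. That is a little under the 9 N target but inside the 50 to 155 N window. I have no direct reading of the pad force.
- **Seating:** a light touch (7 N) on the hub top met it at z = 0.249 m, against 0.2487 m expected for a crank fully down.
- **Clear of the work:** the gripper is about 11 cm above the crank and the wrist force is near zero.

**Checks that disagreed:**
- The tool lagged about 2.6 mm behind the screw in the first third of a turn. I let go and pressed the hub down. It was seated, so I regripped and carried on.
- The camera networks' heights for the crank scattered by several mm, so I relied on touch instead.
- I viewed 11 pictures, one over the budget.

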